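# Size a biscuit on the gauge board and count it

### The job

One of the three biscuits lies on the plain strip of the wooden sizing board: slide it, without lifting it off the board, into the hole that fits its diameter (the smallest hole it will drop into), so that it lies flat on that hole's floor. Then count it: press the plunger of the tally counter all the way down to its stop, hold it there for a moment, and let it come right up again. Leave the two biscuits on the cooling rack, the scones, the mug and the brush where they are.

Things in the scene. Friction and masses are not known exactly. Their poses are not given: they have to be found in the camera images.
- gauge: fixed wooden sizing board, 180 (its x) by 310 (its y) by 30 mm; origin under its middle, z up. The flat plain strip, x -90 to +5 mm, is on the robot's side; four graded holes stand in a row along y at x = 45 mm, growing to +y. A ledge 42 mm high runs along the far edge, x 90 to 98 mm; no other rim. A biscuit may catch tilted in its hole; a light tap from above then seats it
- hole_44 (a point): the smallest hole, 44 mm across and 18 mm deep with a flat floor; this point is the centre of its mouth, level with the board's top
- hole_53 (a point): the second hole, 53 mm across and 18 mm deep with a flat floor; this point is the centre of its mouth, level with the board's top
- hole_62 (a point): the third hole, 62 mm across and 18 mm deep with a flat floor; this point is the centre of its mouth, level with the board's top
- hole_71 (a point): the largest hole, 71 mm across and 18 mm deep with a flat floor; this point is the centre of its mouth, level with the board's top
- small_centre (a point): the small biscuit: a hard flat round brown disc 40 mm across and 12 mm thick, 20 to 45 g; this point is its centre, half-way up, z along its axis. It lies flat, either on the board's plain strip or on the cooling rack
- middle_centre (a point): the middle biscuit: a hard flat round brown disc 49 mm across and 12 mm thick, 20 to 45 g; this point is its centre, half-way up, z along its axis. It lies flat, either on the board's plain strip or on the cooling rack
- large_centre (a point): the large biscuit: a hard flat round brown disc 58 mm across and 12 mm thick, 20 to 45 g; this point is its centre, half-way up, z along its axis. It lies flat, either on the board's plain strip or on the cooling rack
- rack_mid (a point): centre of the top of the fixed steel cooling rack, 200 by 110 mm and 30 mm high, on the other side of the board from the counter, on which the two biscuits not to be sized lie
- plunger_top (a point): middle of the top of the tally counter's plunger cap, a dark disc 30 mm across, 72 mm above the table when up; it moves with the plunger. The counter is a fixed round metal housing 64 mm across and 46 mm high, left or right of the board
- plunger (a joint): stroke of the plunger, straight down: 0 m up, 0.015 m against its stop. Its spring pushes back with 2.4 N at the top and 8.4 N at the stop and brings it up again when let go
- scone_a: a domed scone 62 mm across, 37 mm high, bystander; origin under its centre
- scone_b: another such scone, bystander
- mug: white mug, 76 mm across, 85 mm high, with a handle, bystander; origin under its centre
- brush: pastry brush lying flat, bystander
Mind the look-alikes: they are no part of the job. Leave any blue or red look-alike of the part that bears middle_centre alone.

How it is judged:
By the outcome, as a careful person would: the job done as asked, in the order asked, and still so for the second after the job is handed in, with the robot touching nothing.
It also fails if it takes over 58 s, if anything falls off the work surface, if the arm or the gripper's body presses on something with over 40 N, if the wrist force passes 120 N, or if a joint passes its speed limit or range.

### The arm

A 7-joint arm with a two-finger parallel gripper is mounted at the origin on the work surface. World frame = base frame: x ahead of the robot, y to its left, z up, the work surface at z = 0. Lengths are in m, angles in rad, forces in N, time in s.
With the tool pointing down it reaches from about 0.4 to 0.875 m from the base axis. Payload 4.4 kg.
Tool frame: the origin (TCP) lies midway between the tips of the shut fingers; the grasp point (between the pads) lies 19 mm behind it (manip.grasp_offset is the distance from the TCP to the grasp point, in m); z points along the fingers, y is the line along which they close (so a half turn about z gives the same grasp; the last joint's range is limited). The gripper opens to 85 mm and grips with 20 to 120 N. Pads are 22 mm wide; open, the fingers measure 114 mm over their backs; the gripper's body (76 mm by 85 mm) begins 54 mm behind the grasp point. The pads swing forward as they close: fully open they stand 13 mm farther back than shut.
Start: joints at [-1.25, 0.628, 0.038, 1.517, -0.027, 0.996, -0.02], TCP at [0.245, 0.602, 0.231] pointing down, gripper open.
Joint ranges: [-3.06, 3.06], [-0.37, 2.12], [-1.25, 1.32], [0.18, 2.47], [-1.1, 4.24], [0.23, 1.98], [-2.94, 2.94]. Speed limits (rad/s): [2.57, 2.57, 3.14, 3.14, 3.14, 3.14, 3.14].

### API

Orientations are given as a unit quaternion [x, y, z, w].
In Python, from bench import sense, viewer, ticket, manip gives the robot as it stands.
- The arm moves only by the tool play_rows, never from a script. Its argument "rows" is a list of rows, each an object of numbers: "hand": the finger opening in m, from 0 to 0.0854; "dx", "dy", "dz": the shift along the tool's x, y, z in m; "rx", "ry", "rz": the turn, a rotation vector about the tool's x, y, z in degrees. In form: [{"hand": .., "dx": .., "dy": .., "dz": .., "rx": .., "ry": .., "rz": ..}, ...]. A call has exactly 8 rows; each row shifts and turns the commanded pose from where the row before left it, along the tool's axes as they then stand; what a row does not reach is not made up. A row lasts 1/12 s, in which the tool goes at most 41.7 mm and 7.16 degrees, less where a joint would pass 70% of its speed; a pose out of reach is approached as far as the arm can. A call with a gripper value outside its range is refused whole. The fingers move at their own pace and stop on an object; the grip force is fixed at half the most. Time passes only in rows, so rows that do not move let the fingers close, or fill a call up. It gives the time, the measured TCP pose, the force, the opening and the grip force at its end, in the units of the state.
- sense(): the state, without advancing time (a new reading comes with each control period).
- viewer.snapshot(name): name is "scene" or "top" or "wrist"; returns a dict with "pixels" (384x512x3 uint8, red, green, blue), "intrinsics" (3x3 intrinsics, pixels), "pose" (4x4, takes a point from camera to world coordinates). Camera axes: x right, y down, z forward; pixel columns grow to the right and rows downward; lengths in m; the calibration is good to about 2 mm. A picture is of the moment at which its call begins. There is no depth.
- ticket.job_done(): hands the job in; it is judged then, once.
The state is a dict: "clock": time; "joint_pos": joint angles; "joint_vel": joint speeds; "effort": joint torques, N m; "ee_pos": TCP position; "orientation": TCP orientation; "ft_force": force on the tool from outside, world axes, zero at the start; "ft_torque": the same for the moment, N m; "width": opening from 0.0 (shut) to 1.0 (fully open); "grip_force": force on a finger pad.
Only numpy, scipy, OpenCV 4.12 (cv2) and the standard library are available. Lean on these libraries where they do the work, as an engineer would, in place of code of your own. Each camera call takes 0.05 s, during which the arm holds its last target. There are 200 camera calls.

## Working session

There is one attempt and no reset: what is moved stays moved. The work goes in short steps, Python scripts to look and compute and a tool call to move; the robot and the scene stay as the last step left them, time stands still between calls to the robot, and variables do not carry over. Pictures are saved under pics/ and viewed, at most 13 in all, crops included, and the job is handed in when it is done.

Besides the shell and the picture viewer there is one more tool, called after "Emit:" as name([rows], argument=value, ...), one row to a line, values as JSON. play_rows: Moves the arm, as the interface text tells. Its arguments: {"type":"object","properties":{"rows":{"type":"array"}},"required":["rows"]}

```bash
mkdir -p pics; cat > h.py <<'E'
import numpy as np, cv2
from bench import sense, viewer, ticket, manip
def snap(n,f):
    s=viewer.snapshot(n); cv2.imwrite('pics/'+f+'.png',s['pixels'][:,:,::-1]); np.savez('pics/'+f+'.npz',**{k:np.array(v) for k,v in s.items()}); return s
def w(s,u,v,z):
    K=np.array(s['intrinsics']);T=np.array(s['pose']);d=T[:3,:3]@np.linalg.solve(K,[u,v,1.]);o=T[:3,3]
    return o+d*(z-o[2])/d[2]
def px(s,p):
    K=np.array(s['intrinsics']);T=np.array(s['pose']);c=K@(T[:3,:3].T@(np.array(p)-T[:3,3]));return c[:2]/c[2]
E
python3 - <<'E'
from h import *
a=snap('top','top1');b=snap('scene','sc1')
cv2.imwrite('pics/both.png',np.hstack([cv2.resize(a['pixels'],(800,600))])[:,:,::-1])
print(a['pose'],a['intrinsics'],b['pose']);s=sense();print(s['ee_pos'],s['orientation'],s['ft_force'],s['clock'],manip.grasp_offset)
E
```

```text
[[ 1.61489681e-02 -9.78087096e-01  2.07568888e-01  3.39365375e-01]
 [-9.99865849e-01 -1.63654930e-02  6.74109611e-04 -1.32885485e-02]
 [ 2.73762926e-03 -2.07551929e-01 -9.78220171e-01  1.28900694e+00]
 [ 0.00000000e+00  0.00000000e+00  0.00000000e+00  1.00000000e+00]] [[362.4000215    0.         249.58453628]
 [  0.         362.4000215  195.53317591]
 [  0.           0.           1.        ]] [[-0.64572291  0.6424615  -0.41265621  1.12164905]
 [ 0.76345351  0.5337071  -0.36372446  0.47413248]
 [-0.01344142 -0.54990904 -0.83511638  1.17365562]
 [ 0.          0.          0.          1.        ]]
[0.24497831 0.60145951 0.23050302] [ 1.92206525e-01  9.81354140e-01 -8.28409550e-04 -1.33213268e-04] [-0.08679323 -0.57654474  0.19113291] 0.1 0.0187
```

View pics/both.png

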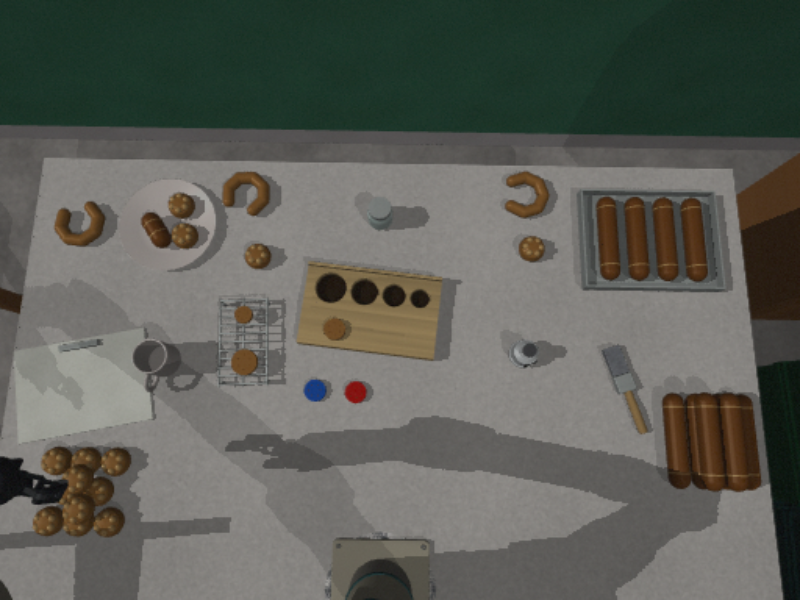

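View pics/sc1.png

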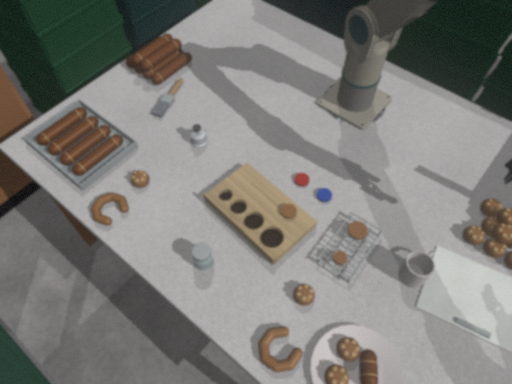

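The top view (800x600) shows:
- Board biscuit at (335,328). Candidates that could be taken for it are the rack biscuits at (243,315) and (244,362), and the blue and red discs at (315,390) and (356,392).
- Holes 71 to 44 at (331,288), (365,292), (394,296) and (420,299).
- Counter at (525,352). The item at (379,212) stands beyond the board, so it isn't the counter.

I choose the board disc and will check it in a close crop.

```bash
python3 - <<'E'
from h import *
a=dict(np.load('pics/top1.npz'));P=a['pixels']
c=P[160:250,130:360]; cv2.imwrite('pics/crop1.png',cv2.resize(c,None,fx=3.4,fy=3.4,interpolation=cv2.INTER_CUBIC)[:,:,::-1])
k=.64
for n,u,v,z in [('h71',331,288,.03),('h62',365,292,.03),('h53',394,296,.03),('h44',420,299,.03),('bis',335,328,.042),('r1',243,315,.042),('r2',244,362,.042),('pl',528,347,.072),('blue',315,390,.01)]:
    print(n,w(a,u*k,v*k,z).round(4))
hsv=cv2.cvtColor(P,cv2.COLOR_RGB2HSV)
print(hsv[210,214],hsv[201,155],hsv[232,156],hsv[220,250],hsv[195,225])
E
```

```text
h71 [0.6452 0.1231 0.03  ]
h62 [0.6371 0.0451 0.03  ]
h53 [ 0.6289 -0.0212  0.03  ]
h44 [ 0.6228 -0.0806  0.03  ]
bis [0.5506 0.1094 0.042 ]
r1 [0.5767 0.3166 0.042 ]
r2 [0.4714 0.3071 0.042 ]
pl [ 0.5108 -0.3127  0.072 ]
blue [0.4148 0.1522 0.01  ]
[ 16 167 107] [ 15 165 108] [ 15 163 108] [ 19 105 134] [ 19 106 135]
```

View pics/crop1.png

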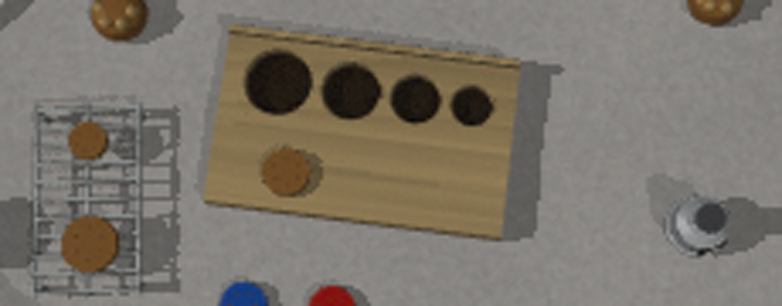

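The three brown discs measure about 38, 49 and 57 crop-pixels across, so the board biscuit at (287,171) is the middle one. Its hole is the 53 mm one, third from the left, at (415,99). The plunger is at (710,217).

```bash
cat > r.py <<'E'
from h import *
a=dict(np.load('pics/top1.npz'));P=a['pixels'];H=cv2.cvtColor(P,cv2.COLOR_RGB2HSV)
def fit(mask,u,v,r=18):
    F=6
    n,l,st,c=cv2.connectedComponentsWithStats(mask.astype(np.uint8),connectivity=4); i=l[int(v),int(u)]
    return c[i],st[i,4]
brown=(H[...,1]>145)&(H[...,0]<22)&(H[...,2]>80)
dark=(P.max(2)<75)
for n,u,v,z in [('bis',214,210,.042),('r1',155,201,.042),('r2',156,232,.042)]:
    c,A=fit(brown,u,v); p=w(a,*c,z); q=w(a,c[0]+1,c[1],z); print(n,c,A,p.round(4),'dia',(2*np.sqrt(A/np.pi)*np.linalg.norm(q-p)).round(4))
for n,u,v in [('h71',212,184),('h62',233,187),('h53',252,189),('h44',269,191)]:
    c,A=fit(dark,u,v); p=w(a,*c,.03); q=w(a,c[0]+1,c[1],.03); print(n,c,A,p.round(4),'dia',(2*np.sqrt(A/np.pi)*np.linalg.norm(q-p)).round(4))
c,A=fit(dark,339,224);print('pl',c,A,w(a,*c,.072))
E
python3 r.py
```

```text
bis [213.78571429 210.12857143] 140 [0.5499 0.1115 0.042 ] dia 0.0465
r1 [155.47674419 201.10465116] 86 [0.5785 0.3169 0.042 ] dia 0.0366
r2 [156.04060914 231.40101523] 197 [0.4724 0.3075 0.042 ] dia 0.0545
h71 [211.34827586 183.87241379] 290 [0.6468 0.1249 0.03  ] dia 0.0687
h62 [232.77880184 186.47004608] 217 [0.6386 0.0481 0.03  ] dia 0.0593
h53 [251.73125 188.75625] 160 [ 0.6313 -0.0197  0.03  ] dia 0.0509
h44 [268.27927928 190.78378378] 111 [ 0.6249 -0.0787  0.03  ] dia 0.0424
pl [338.73770492 223.67213115] 61 [ 0.50544039 -0.31528139  0.072     ]
```

Emit:
play_rows([
  {"hand":0.0854,"dx":-0.0292,"dy":-0.0211},
  {"hand":0.0854,"dx":-0.0292,"dy":-0.0211},
  {"hand":0.0854,"dx":-0.0292,"dy":-0.0211},
  {"hand":0.0854,"dx":-0.0292,"dy":-0.0211},
  {"hand":0.0854,"dx":-0.0292,"dy":-0.0211},
  {"hand":0.0854,"dx":-0.0292,"dy":-0.0211},
  {"hand":0.0854,"dx":-0.0292,"dy":-0.0211},
  {"hand":0.0854,"dx":-0.0292,"dy":-0.0211},
])

```text
invalid input at $.rows[0]: expected keys hand, dx, dy, dz, rx, ry, rz
```

Emit:
play_rows([
  {"hand":0.0854,"dx":-0.0292,"dy":-0.0211},
  {"hand":0.0854,"dx":-0.0292,"dy":-0.0211},
  {"hand":0.0854,"dx":-0.0292,"dy":-0.0211},
  {"hand":0.0854,"dx":-0.0292,"dy":-0.0211},
  {"hand":0.0854,"dx":-0.0292,"dy":-0.0211},
  {"hand":0.0854,"dx":-0.0292,"dy":-0.0211},
  {"hand":0.0854,"dx":-0.0292,"dy":-0.0211},
  {"hand":0.0854,"dx":-0.0292,"dy":-0.0211},
])

```text
invalid input at $.rows[0]: expected keys hand, dx, dy, dz, rx, ry, rz
```

Emit:
play_rows([
  {"hand":0.0854,"rz":-5.3},
  {"hand":0.0854,"rz":-5.3},
  {"hand":0.0854,"rz":-5.3},
  {"hand":0.0854},
  {"hand":0.0854},
  {"hand":0.0854},
  {"hand":0.0854},
  {"hand":0.0854},
])

```text
invalid input at $.rows[0]: expected keys hand, dx, dy, dz, rx, ry, rz
```

```bash
cat >> h.py <<'E'
from scipy.spatial.transform import Rotation as R
def go(x,y,z=None,yaw=None):
    s=sense();p=np.array(s['ee_pos']);M=R.from_quat(s['orientation']).as_matrix()
    d=np.array([x,y,p[2] if z is None else z])-p
    print('tcp',p.round(4),'ydir',np.degrees(np.arctan2(M[1,1],M[0,1])).round(2),'tilt',M[:,2].round(3),'tool delta',(M.T@d).round(4),'F',np.array(s['ft_force']).round(2),s['width'],s['clock'])
E
python3 - <<'E'
from h import *
go(.55,.1115,.15)
s=snap('wrist','w1'); print(px(s,[.55,.1115,.042]),px(s,[.6313,-.0197,.03]))
E
```

```text
tcp [0.245  0.6015 0.2305] ydir 67.84 tilt [-0.001 -0.002 -1.   ] tool delta [-0.4673 -0.3386  0.0811] F [-0.09 -0.58  0.19] 1.000995106561315 0.1
[ 45.78909623 458.24648892] [ 12.6786577  501.57190735]
```

View pics/w1.png

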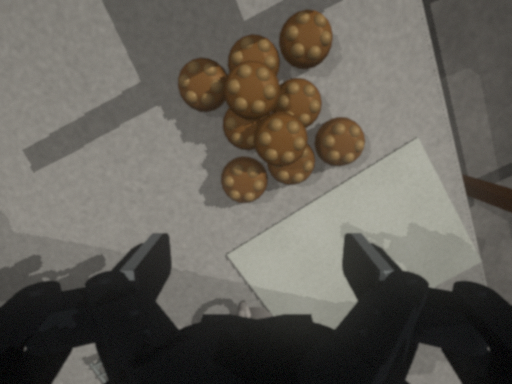

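The calls were refused because every row needs all seven keys, so the arm hasn't moved. The wrist picture still shows the start: the scone heap at (270,110), with the finger tips at (165,250) and (350,250).

Emit:
play_rows([
  {"hand":0.0854,"dx":-0.0292,"dy":-0.0211,"dz":0,"rx":0,"ry":0,"rz":0},
  {"hand":0.0854,"dx":-0.0292,"dy":-0.0211,"dz":0,"rx":0,"ry":0,"rz":0},
  {"hand":0.0854,"dx":-0.0292,"dy":-0.0211,"dz":0,"rx":0,"ry":0,"rz":0},
  {"hand":0.0854,"dx":-0.0292,"dy":-0.0211,"dz":0,"rx":0,"ry":0,"rz":0},
  {"hand":0.0854,"dx":-0.0292,"dy":-0.0211,"dz":0,"rx":0,"ry":0,"rz":0},
  {"hand":0.0854,"dx":-0.0292,"dy":-0.0211,"dz":0,"rx":0,"ry":0,"rz":0},
  {"hand":0.0854,"dx":-0.0292,"dy":-0.0211,"dz":0,"rx":0,"ry":0,"rz":0},
  {"hand":0.0854,"dx":-0.0292,"dy":-0.0211,"dz":0,"rx":0,"ry":0,"rz":0},
])

```text
clock: 0.82
ee_pos: [0.3984, 0.3558, 0.2312]
orientation: [0.192, 0.981, -0.0, -0.0]
ft_force: [0.9, 0.4, 0.3]
width: 0.999
grip_force: 0.0
```

Emit:
play_rows([
  {"hand":0.0854,"dx":-0.0292,"dy":-0.0211,"dz":0,"rx":0,"ry":0,"rz":0},
  {"hand":0.0854,"dx":-0.0292,"dy":-0.0211,"dz":0,"rx":0,"ry":0,"rz":0},
  {"hand":0.0854,"dx":-0.0292,"dy":-0.0211,"dz":0,"rx":0,"ry":0,"rz":0},
  {"hand":0.0854,"dx":-0.0292,"dy":-0.0211,"dz":0,"rx":0,"ry":0,"rz":0},
  {"hand":0.0854,"dx":-0.0292,"dy":-0.0211,"dz":0,"rx":0,"ry":0,"rz":0},
  {"hand":0.0854,"dx":-0.0292,"dy":-0.0211,"dz":0,"rx":0,"ry":0,"rz":0},
  {"hand":0.0854,"dx":-0.0292,"dy":-0.0211,"dz":0,"rx":0,"ry":0,"rz":0},
  {"hand":0.0854,"dx":-0.0292,"dy":-0.0211,"dz":0,"rx":0,"ry":0,"rz":0},
])

```text
clock: 1.48
ee_pos: [0.551, 0.1114, 0.2312]
orientation: [0.192, 0.981, -0.0, -0.0]
ft_force: [0.4, -0.0, -0.6]
width: 1.003
grip_force: 0.0
```

Emit:
play_rows([
  {"hand":0.0854,"dx":0,"dy":0,"dz":0,"rx":0,"ry":0,"rz":-5.3},
  {"hand":0.0854,"dx":0,"dy":0,"dz":0,"rx":0,"ry":0,"rz":-5.3},
  {"hand":0.0854,"dx":0,"dy":0,"dz":0,"rx":0,"ry":0,"rz":-5.3},
  {"hand":0.0854,"dx":0,"dy":0,"dz":0,"rx":0,"ry":0,"rz":0},
  {"hand":0.0854,"dx":0,"dy":0,"dz":0,"rx":0,"ry":0,"rz":0},
  {"hand":0.0854,"dx":0,"dy":0,"dz":0,"rx":0,"ry":0,"rz":0},
  {"hand":0.0854,"dx":0,"dy":0,"dz":0,"rx":0,"ry":0,"rz":0},
  {"hand":0.0854,"dx":0,"dy":0,"dz":0,"rx":0,"ry":0,"rz":0},
])

```text
clock: 2.15
ee_pos: [0.5504, 0.1133, 0.2313]
orientation: [0.055, 0.998, -0.0, -0.0]
ft_force: [0.2, -0.5, 0.4]
width: 0.999
grip_force: 0.0
```

```bash
python3 - <<'E'
from h import *
go(.55,.1115,.15)
s=snap('wrist','w2'); print(px(s,[.55,.1115,.042]),px(s,[.6313,-.0197,.03]))
E
```

```text
tcp [0.5504 0.1133 0.2313] ydir 83.7 tilt [-0. -0. -1.] tool delta [ 0.0002 -0.0018  0.0813] F [ 0.25 -0.48  0.36] 0.9987200414265026 2.15
[254.75703928 171.46221418] [162.10194982 241.31801646]
```

View pics/w2.png

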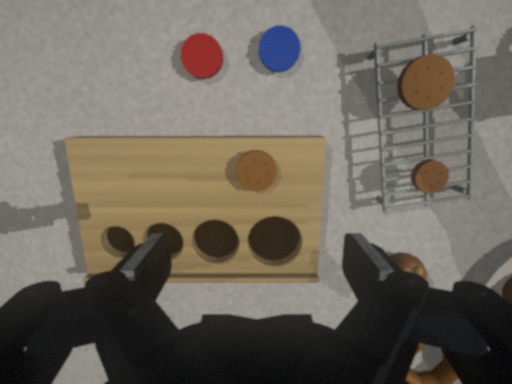

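The wrist view shows the biscuit at (256,171), against a predicted (255,171), and the board square to the picture. Hole 53 is at (164,240), partly behind a finger. Next I descend and close.

Emit:
play_rows([
  {"hand":0.0854,"dx":0,"dy":0,"dz":0.03,"rx":0,"ry":0,"rz":0},
  {"hand":0.0854,"dx":0,"dy":0,"dz":0.03,"rx":0,"ry":0,"rz":0},
  {"hand":0.0854,"dx":0,"dy":0,"dz":0.03,"rx":0,"ry":0,"rz":0},
  {"hand":0.0854,"dx":0,"dy":0,"dz":0.03,"rx":0,"ry":0,"rz":0},
  {"hand":0.0854,"dx":0,"dy":0,"dz":0.03,"rx":0,"ry":0,"rz":0},
  {"hand":0.0854,"dx":0,"dy":0,"dz":0.025,"rx":0,"ry":0,"rz":0},
  {"hand":0.0854,"dx":0,"dy":0,"dz":0.015,"rx":0,"ry":0,"rz":0},
  {"hand":0.0854,"dx":0,"dy":0,"dz":0.01,"rx":0,"ry":0,"rz":0},
])

```text
clock: 2.87
ee_pos: [0.5493, 0.113, 0.0292]
orientation: [0.055, 0.999, -0.0, -0.001]
ft_force: [-0.6, -0.0, -0.1]
width: 0.996
grip_force: 0.0
```

Emit:
play_rows([
  {"hand":0.052,"dx":0,"dy":0,"dz":0,"rx":0,"ry":0,"rz":0},
  {"hand":0.052,"dx":0,"dy":0,"dz":0,"rx":0,"ry":0,"rz":0},
  {"hand":0.052,"dx":0,"dy":0,"dz":0,"rx":0,"ry":0,"rz":0},
  {"hand":0.052,"dx":0,"dy":0,"dz":0,"rx":0,"ry":0,"rz":0},
  {"hand":0.052,"dx":0,"dy":0,"dz":0,"rx":0,"ry":0,"rz":0},
  {"hand":0.052,"dx":0,"dy":0,"dz":0,"rx":0,"ry":0,"rz":0},
  {"hand":0.052,"dx":0,"dy":0,"dz":0,"rx":0,"ry":0,"rz":0},
  {"hand":0.052,"dx":0,"dy":0,"dz":0,"rx":0,"ry":0,"rz":0},
])

```text
clock: 3.53
ee_pos: [0.5507, 0.1131, 0.0316]
orientation: [0.055, 0.999, 0.0, 0.0]
ft_force: [-0.7, 0.6, 1.2]
width: 0.61
grip_force: 0.0
```

```bash
python3 - <<'E'
from h import *
go(.55,.1115,.031)
s=snap('wrist','w3'); print(px(s,[.55,.1115,.042]),px(s,[.6313,-.0197,.03]))
E
```

```text
tcp [0.5507 0.1131 0.0316] ydir 83.73 tilt [ 0.  0. -1.] tool delta [ 0.0005 -0.0017  0.0006] F [-0.66  0.61  1.21] 0.6102769323818462 3.5333
[252.59735005 247.73195915] [ 61.86360413 376.40341537]
```

View pics/w3.png

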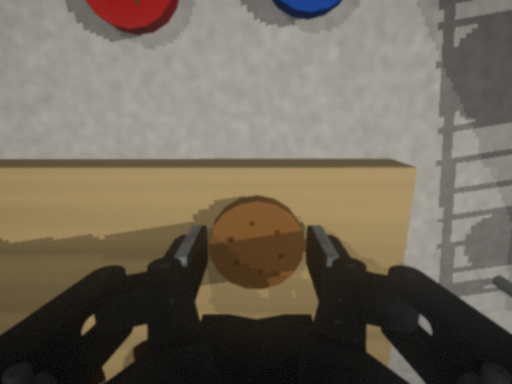

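The fingers straddle the biscuit, whose centre is at (257,242). The pads sit about 3 mm too far toward the holes, so I shift them back and grip.

Emit:
play_rows([
  {"hand":0.052,"dx":0.003,"dy":-0.0003,"dz":0,"rx":0,"ry":0,"rz":0},
  {"hand":0.052,"dx":0,"dy":0,"dz":0,"rx":0,"ry":0,"rz":0},
  {"hand":0.049,"dx":0,"dy":0,"dz":0,"rx":0,"ry":0,"rz":0},
  {"hand":0.048,"dx":0,"dy":0,"dz":0,"rx":0,"ry":0,"rz":0},
  {"hand":0.047,"dx":0,"dy":0,"dz":0,"rx":0,"ry":0,"rz":0},
  {"hand":0.047,"dx":0,"dy":0,"dz":0,"rx":0,"ry":0,"rz":0},
  {"hand":0.047,"dx":0,"dy":0,"dz":0,"rx":0,"ry":0,"rz":0},
  {"hand":0.047,"dx":0,"dy":0,"dz":0,"rx":0,"ry":0,"rz":0},
])

```text
clock: 4.25
ee_pos: [0.5471, 0.1132, 0.0315]
orientation: [0.055, 0.999, -0.0, -0.0]
ft_force: [-1.7, 1.0, 5.1]
width: 0.555
grip_force: 26.7
```

```bash
cat > bis.py <<'E'
from h import *
import sys
s=snap('wrist',sys.argv[1]);P=s['pixels'];H=cv2.cvtColor(P,cv2.COLOR_RGB2HSV)
m=((H[...,1]>140)&(H[...,0]<20)&(H[...,2]>60)).astype(np.uint8); m[:150]=0
n,l,st,c=cv2.connectedComponentsWithStats(m);i=1+np.argmax(st[1:,4])
p=w(s,*c[i],.042);t=np.array(sense()['ee_pos'])
print(c[i],st[i],'bis',p.round(4),'minus tcp',(p-t).round(4))
go(*(t[:2]+np.array([.6313,-.0197])-p[:2]))
E
python3 bis.py w4
```

```text
[256.58026756 249.50988142] [ 210  204   94   91 6578] bis [0.5476 0.1135 0.042 ] minus tcp [0.0005 0.0003 0.0105]
tcp [0.5471 0.1132 0.0315] ydir 83.74 tilt [-0.001  0.    -1.   ] tool delta [-9.770e-02 -1.233e-01 -1.000e-04] F [-1.3  -0.06  5.64] 0.5558137275830399 4.3
```

Emit:
play_rows([
  {"hand":0.047,"dx":0,"dy":-0.01,"dz":0,"rx":0,"ry":0,"rz":0},
  {"hand":0.047,"dx":0,"dy":-0.018,"dz":0,"rx":0,"ry":0,"rz":0},
  {"hand":0.047,"dx":0,"dy":-0.02,"dz":0,"rx":0,"ry":0,"rz":0},
  {"hand":0.047,"dx":0,"dy":-0.02,"dz":0,"rx":0,"ry":0,"rz":0},
  {"hand":0.047,"dx":0,"dy":-0.02,"dz":0,"rx":0,"ry":0,"rz":0},
  {"hand":0.047,"dx":0,"dy":-0.018,"dz":0,"rx":0,"ry":0,"rz":0},
  {"hand":0.047,"dx":0,"dy":-0.0155,"dz":0,"rx":0,"ry":0,"rz":0},
  {"hand":0.047,"dx":0,"dy":0,"dz":0,"rx":0,"ry":0,"rz":0},
])

```text
clock: 4.97
ee_pos: [0.5344, -0.0123, 0.0316]
orientation: [0.057, 0.998, -0.001, 0.001]
ft_force: [-0.3, -2.4, 3.2]
width: 0.558
grip_force: 26.8
```

Emit:
play_rows([
  {"hand":0.047,"dx":-0.01,"dy":0,"dz":0,"rx":0,"ry":0,"rz":0},
  {"hand":0.047,"dx":-0.01,"dy":0,"dz":0,"rx":0,"ry":0,"rz":0},
  {"hand":0.047,"dx":-0.01,"dy":0,"dz":0,"rx":0,"ry":0,"rz":0},
  {"hand":0.047,"dx":-0.01,"dy":0,"dz":0,"rx":0,"ry":0,"rz":0},
  {"hand":0.047,"dx":-0.01,"dy":0,"dz":0,"rx":0,"ry":0,"rz":0},
  {"hand":0.047,"dx":-0.01,"dy":0,"dz":0,"rx":0,"ry":0,"rz":0},
  {"hand":0.047,"dx":0,"dy":0,"dz":0,"rx":0,"ry":0,"rz":0},
  {"hand":0.047,"dx":0,"dy":0,"dz":0,"rx":0,"ry":0,"rz":0},
])

```text
clock: 5.63
ee_pos: [0.5931, -0.0137, 0.0315]
orientation: [0.054, 0.999, -0.0, -0.001]
ft_force: [-3.1, 0.1, 6.9]
width: 0.558
grip_force: 27.1
```

```bash
python3 bis.py w5; python3 - <<'E'
from h import *
s=dict(np.load('pics/w5.npz'))
print(px(s,[.6285,-.018,.03]))
# board edges/hole estimate from top and w2 with same method
t=dict(np.load('pics/w2.npz'));P=t['pixels'];d=(P.max(2)<70).astype(np.uint8)
d[:, :190]=0
n,l,st,c=cv2.connectedComponentsWithStats(d)
for u,v in[(216,240),(275,240)]:
    i=l[v,u];print(c[i],st[i],w(t,*c[i],.03).round(4))
H=cv2.cvtColor(P,cv2.COLOR_RGB2HSV);m=((H[...,1]>140)&(H[...,0]<20)&(H[...,2]>60)).astype(np.uint8)
n,l,st,c=cv2.connectedComponentsWithStats(m);i=l[175,256];print(c[i],st[i],w(t,*c[i],.042).round(4))
E
```

```text
[256.56025963 249.75733884] [ 210  203   94   93 6779] bis [ 0.5937 -0.0135  0.042 ] minus tcp [0.0006 0.0003 0.0105]
tcp [ 0.5931 -0.0137  0.0315] ydir 83.76 tilt [-0.002 -0.    -1.   ] tool delta [-0.038  -0.0021 -0.0001] F [-2.86  1.03  7.39] 0.5560369496779766 5.6833
[255.35595798 295.51433549]
[215.92376318 238.56123277] [ 195  221   43   37 1233] [0.6352 0.0508 0.03  ]
[273.87337278 238.27751479] [ 249  217   51   44 1690] [0.6431 0.126  0.03  ]
[256.00912863 170.90041494] [ 237  151   39   40 1205] [0.5495 0.113  0.042 ]
```

View pics/w5.png

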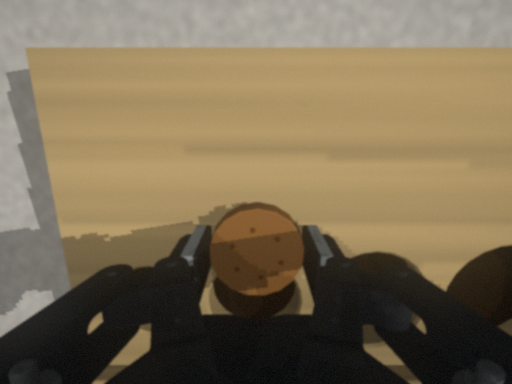

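The biscuit is gripped at (256,250). Hole 53 shows directly below it, centred sideways near u=257. I go on 34 mm toward it and release slightly, keeping the biscuit caged.

Emit:
play_rows([
  {"hand":0.047,"dx":-0.008,"dy":0,"dz":0,"rx":0,"ry":0,"rz":0},
  {"hand":0.047,"dx":-0.01,"dy":0,"dz":0,"rx":0,"ry":0,"rz":0},
  {"hand":0.047,"dx":-0.01,"dy":0,"dz":0,"rx":0,"ry":0,"rz":0},
  {"hand":0.047,"dx":-0.006,"dy":0,"dz":0,"rx":0,"ry":0,"rz":0},
  {"hand":0.047,"dx":0,"dy":0,"dz":0,"rx":0,"ry":0,"rz":0},
  {"hand":0.047,"dx":0,"dy":0,"dz":0,"rx":0,"ry":0,"rz":0},
  {"hand":0.047,"dx":0,"dy":0,"dz":0,"rx":0,"ry":0,"rz":0},
  {"hand":0.047,"dx":0,"dy":0,"dz":0,"rx":0,"ry":0,"rz":0},
])

```text
clock: 6.35
ee_pos: [0.6276, -0.0178, 0.031]
orientation: [0.055, 0.999, -0.0, 0.0]
ft_force: [1.3, 0.2, -0.6]
width: 0.553
grip_force: 26.6
```

```bash
python3 bis.py w6
```

```text
[256.37907148 248.76713338] [ 209  202   96   93 6785] bis [ 0.6274 -0.0176  0.042 ] minus tcp [-0.0001  0.0002  0.0109]
tcp [ 0.6276 -0.0178  0.0311] ydir 83.74 tilt [ 0.  0. -1.] tool delta [-0.0041 -0.0017  0.    ] F [ 1.16 -0.19 -1.  ] 0.5589918423388525 6.4
```

View pics/w6.png

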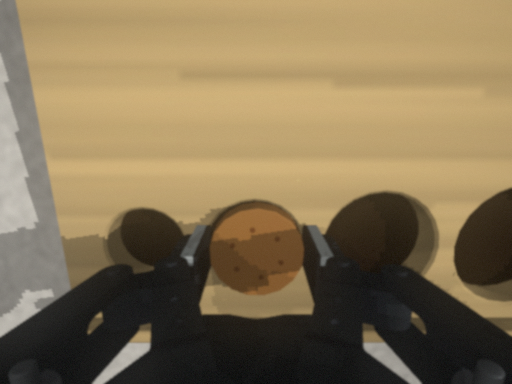

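Centred over the hole, with only a thin dark crescent at (250,203), and the upward support force is gone. Releasing.

Emit:
play_rows([
  {"hand":0.049,"dx":0,"dy":0,"dz":0,"rx":0,"ry":0,"rz":0},
  {"hand":0.051,"dx":0,"dy":0,"dz":0,"rx":0,"ry":0,"rz":0},
  {"hand":0.052,"dx":0,"dy":0,"dz":0,"rx":0,"ry":0,"rz":0},
  {"hand":0.053,"dx":0,"dy":0,"dz":0,"rx":0,"ry":0,"rz":0},
  {"hand":0.054,"dx":0,"dy":0,"dz":0,"rx":0,"ry":0,"rz":0},
  {"hand":0.054,"dx":0,"dy":0,"dz":0,"rx":0,"ry":0,"rz":0},
  {"hand":0.054,"dx":0,"dy":0,"dz":0,"rx":0,"ry":0,"rz":0},
  {"hand":0.054,"dx":0,"dy":0,"dz":0,"rx":0,"ry":0,"rz":0},
])

```text
clock: 7.07
ee_pos: [0.6276, -0.0179, 0.0313]
orientation: [0.055, 0.999, 0.0, -0.0]
ft_force: [0.3, -0.1, -0.2]
width: 0.629
grip_force: 0.0
```

```bash
python3 bis.py w7; python3 -c "
import cv2;p=cv2.imread('pics/w7.png')[150:330,80:450];cv2.imwrite('pics/w7c.png',cv2.resize(p,None,fx=2,fy=2))"
```

```text
[255.17249509 238.61198428] [ 212  201   87   77 5090] bis [ 0.622  -0.0176  0.042 ] minus tcp [-0.0057  0.0002  0.0107]
tcp [ 0.6276 -0.0179  0.0313] ydir 83.74 tilt [-0.  0. -1.] tool delta [-0.0095 -0.001  -0.    ] F [-0.91 -1.11 -0.15] 0.6315724178229564 7.1167
```

View pics/w7c.png

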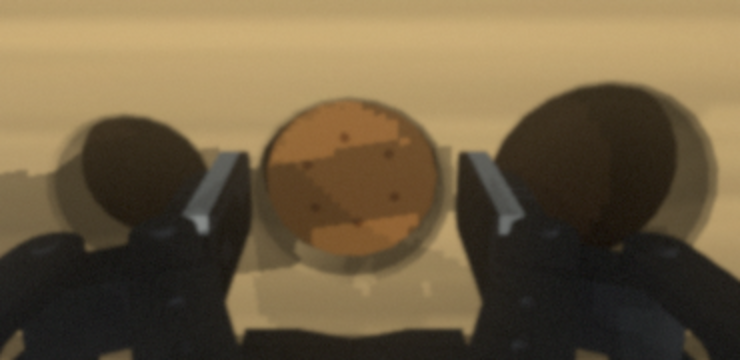

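The biscuit has dropped into hole 53: it shows at (350,178) in the crop, below the rim. It spans 87 px against 94 before, which fits an 18 mm drop. I'll rise, shut the fingers and tap lightly, which also checks that it's flat.

Emit:
play_rows([
  {"hand":0.054,"dx":0,"dy":0,"dz":-0.02,"rx":0,"ry":0,"rz":0},
  {"hand":0.054,"dx":0,"dy":0,"dz":-0.02,"rx":0,"ry":0,"rz":0},
  {"hand":0,"dx":0,"dy":0,"dz":0,"rx":0,"ry":0,"rz":0},
  {"hand":0,"dx":0,"dy":0,"dz":0,"rx":0,"ry":0,"rz":0},
  {"hand":0,"dx":0,"dy":0,"dz":0,"rx":0,"ry":0,"rz":0},
  {"hand":0,"dx":0,"dy":0,"dz":0,"rx":0,"ry":0,"rz":0},
  {"hand":0,"dx":0,"dy":0,"dz":0,"rx":0,"ry":0,"rz":0},
  {"hand":0,"dx":0,"dy":0,"dz":0,"rx":0,"ry":0,"rz":0},
])

```text
clock: 7.78
ee_pos: [0.6271, -0.0179, 0.0705]
orientation: [0.055, 0.999, -0.0, -0.001]
ft_force: [0.3, -0.6, -0.1]
width: -0.0
grip_force: 0.0
```

Emit:
play_rows([
  {"hand":0,"dx":0,"dy":0,"dz":0.015,"rx":0,"ry":0,"rz":0},
  {"hand":0,"dx":0,"dy":0,"dz":0.015,"rx":0,"ry":0,"rz":0},
  {"hand":0,"dx":0,"dy":0,"dz":0.008,"rx":0,"ry":0,"rz":0},
  {"hand":0,"dx":0,"dy":0,"dz":0.003,"rx":0,"ry":0,"rz":0},
  {"hand":0,"dx":0,"dy":0,"dz":0.002,"rx":0,"ry":0,"rz":0},
  {"hand":0,"dx":0,"dy":0,"dz":0.002,"rx":0,"ry":0,"rz":0},
  {"hand":0,"dx":0,"dy":0,"dz":0,"rx":0,"ry":0,"rz":0},
  {"hand":0,"dx":0,"dy":0,"dz":0,"rx":0,"ry":0,"rz":0},
])

```text
clock: 8.45
ee_pos: [0.6281, -0.0179, 0.0268]
orientation: [0.055, 0.999, 0.0, 0.0]
ft_force: [0.4, -0.3, 1.3]
width: 0.001
grip_force: 0.0
```

Emit:
play_rows([
  {"hand":0,"dx":0,"dy":0,"dz":0.001,"rx":0,"ry":0,"rz":0},
  {"hand":0,"dx":0,"dy":0,"dz":0.001,"rx":0,"ry":0,"rz":0},
  {"hand":0,"dx":0,"dy":0,"dz":0.001,"rx":0,"ry":0,"rz":0},
  {"hand":0,"dx":0,"dy":0,"dz":0.001,"rx":0,"ry":0,"rz":0},
  {"hand":0,"dx":0,"dy":0,"dz":0,"rx":0,"ry":0,"rz":0},
  {"hand":0,"dx":0,"dy":0,"dz":0,"rx":0,"ry":0,"rz":0},
  {"hand":0,"dx":0,"dy":0,"dz":0,"rx":0,"ry":0,"rz":0},
  {"hand":0,"dx":0,"dy":0,"dz":0,"rx":0,"ry":0,"rz":0},
])

```text
clock: 9.12
ee_pos: [0.628, -0.0179, 0.0241]
orientation: [0.055, 0.999, -0.0, 0.0]
ft_force: [-3.4, 0.9, 12.3]
width: -0.002
grip_force: 6.0
```

Contact came at z = 0.024 with 12 N, exactly where a flat biscuit's top should be (0.012 + 0.012), so it is seated. Now to the counter.

Emit:
play_rows([
  {"hand":0,"dx":0,"dy":0,"dz":-0.01,"rx":0,"ry":0,"rz":0},
  {"hand":0,"dx":0,"dy":0,"dz":-0.03,"rx":0,"ry":0,"rz":0},
  {"hand":0,"dx":0,"dy":0,"dz":-0.035,"rx":0,"ry":0,"rz":0},
  {"hand":0,"dx":0,"dy":0,"dz":-0.035,"rx":0,"ry":0,"rz":0},
  {"hand":0,"dx":0.0092,"dy":-0.0308,"dz":0,"rx":0,"ry":0,"rz":0},
  {"hand":0,"dx":0.0092,"dy":-0.0308,"dz":0,"rx":0,"ry":0,"rz":0},
  {"hand":0,"dx":0.0092,"dy":-0.0308,"dz":0,"rx":0,"ry":0,"rz":0},
  {"hand":0,"dx":0.0092,"dy":-0.0308,"dz":0,"rx":0,"ry":0,"rz":0},
])

```text
clock: 9.78
ee_pos: [0.5772, -0.1375, 0.1331]
orientation: [0.054, 0.999, -0.0, 0.001]
ft_force: [0.5, -0.2, 0.2]
width: 0.005
grip_force: 0.0
```

Emit:
play_rows([
  {"hand":0,"dx":0.0092,"dy":-0.0308,"dz":0,"rx":0,"ry":0,"rz":0},
  {"hand":0,"dx":0.0092,"dy":-0.0308,"dz":0,"rx":0,"ry":0,"rz":0},
  {"hand":0,"dx":0.0092,"dy":-0.0308,"dz":0,"rx":0,"ry":0,"rz":0},
  {"hand":0,"dx":0.0092,"dy":-0.0308,"dz":0,"rx":0,"ry":0,"rz":0},
  {"hand":0,"dx":0.0092,"dy":-0.0308,"dz":0,"rx":0,"ry":0,"rz":0},
  {"hand":0,"dx":0.0092,"dy":-0.0308,"dz":0,"rx":0,"ry":0,"rz":0},
  {"hand":0,"dx":0,"dy":0,"dz":0,"rx":0,"ry":0,"rz":0},
  {"hand":0,"dx":0,"dy":0,"dz":0,"rx":0,"ry":0,"rz":0},
])

```text
clock: 10.45
ee_pos: [0.5011, -0.3169, 0.1326]
orientation: [0.057, 0.998, -0.001, -0.0]
ft_force: [0.6, 1.2, -0.0]
width: 0.001
grip_force: 0.0
```

```bash
python3 - <<'E'
from h import *
go(.5054,-.3153,.08)
s=snap('wrist','w8'); print(px(s,[.5054,-.3153,.072]),px(s,sense()['ee_pos']))
cv2.imwrite('pics/w8v.png',s['pixels'][:,:,::-1])
E
```

```text
tcp [ 0.5011 -0.3169  0.1326] ydir 83.44 tilt [-0.    -0.001 -1.   ] tool delta [-0.0041  0.0022  0.0526] F [ 0.58  1.16 -0.02] 0.0006682979488344278 10.45
[259.09770693 210.56717736] [260.51032077 241.56613801]
```

View pics/w8.png

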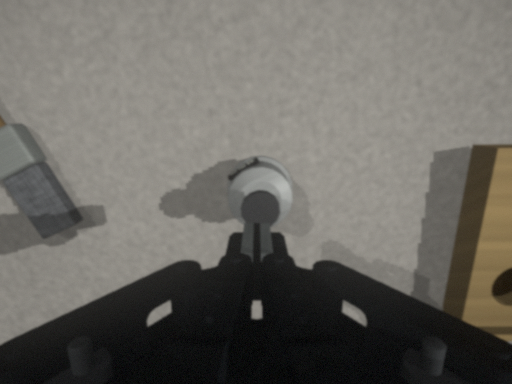

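The cap is at (261,208) and the shut finger tips at (260,242). That puts the cap at about (0.5026, -0.3138), within 3 mm of the top-view estimate. Descending.

Emit:
play_rows([
  {"hand":0,"dx":-0.001,"dy":0.002,"dz":0,"rx":0,"ry":0,"rz":0},
  {"hand":0,"dx":0,"dy":0,"dz":0.02,"rx":0,"ry":0,"rz":0},
  {"hand":0,"dx":0,"dy":0,"dz":0.02,"rx":0,"ry":0,"rz":0},
  {"hand":0,"dx":0,"dy":0,"dz":0.012,"rx":0,"ry":0,"rz":0},
  {"hand":0,"dx":0,"dy":0,"dz":0.004,"rx":0,"ry":0,"rz":0},
  {"hand":0,"dx":0,"dy":0,"dz":0,"rx":0,"ry":0,"rz":0},
  {"hand":0,"dx":0,"dy":0,"dz":0,"rx":0,"ry":0,"rz":0},
  {"hand":0,"dx":0,"dy":0,"dz":0,"rx":0,"ry":0,"rz":0},
])

```text
clock: 11.17
ee_pos: [0.5047, -0.3122, 0.0772]
orientation: [0.054, 0.999, -0.0, 0.001]
ft_force: [-0.1, 0.1, 0.5]
width: -0.002
grip_force: 0.0
```

```bash
python3 - <<'E'
from h import *
go(.5026,-.3138,.055)
s=snap('wrist','w9'); print(px(s,[.5026,-.3138,.072]),px(s,sense()['ee_pos']))
cv2.imwrite('pics/w9v.png',cv2.resize(s['pixels'][150:340,150:370],None,fx=2,fy=2)[:,:,::-1])
E
```

```text
tcp [ 0.5047 -0.3122  0.0772] ydir 83.76 tilt [ 0.001 -0.001 -1.   ] tool delta [ 0.0019 -0.0018  0.0222] F [-0.08  0.1   0.51] -0.0015009693539554843 11.1667
[252.79153769 232.8078242 ] [255.65930533 239.91191978]
```

View pics/w9v.png

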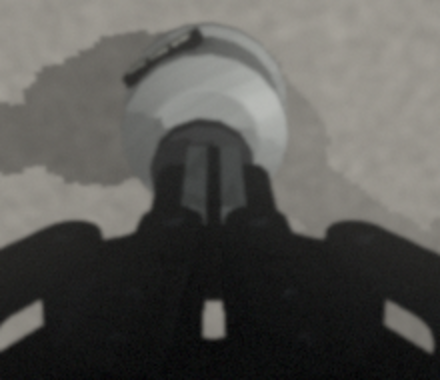

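The tips hang over the cap, whose centre is at about (203,171) in the crop. They're roughly 2 to 3 mm off centre, so I trim by 2 mm and press.

Emit:
play_rows([
  {"hand":0,"dx":0.002,"dy":-0.002,"dz":0,"rx":0,"ry":0,"rz":0},
  {"hand":0,"dx":0,"dy":0,"dz":0.004,"rx":0,"ry":0,"rz":0},
  {"hand":0,"dx":0,"dy":0,"dz":0.004,"rx":0,"ry":0,"rz":0},
  {"hand":0,"dx":0,"dy":0,"dz":0.004,"rx":0,"ry":0,"rz":0},
  {"hand":0,"dx":0,"dy":0,"dz":0.004,"rx":0,"ry":0,"rz":0},
  {"hand":0,"dx":0,"dy":0,"dz":0.003,"rx":0,"ry":0,"rz":0},
  {"hand":0,"dx":0,"dy":0,"dz":0.002,"rx":0,"ry":0,"rz":0},
  {"hand":0,"dx":0,"dy":0,"dz":0.001,"rx":0,"ry":0,"rz":0},
])

```text
clock: 11.88
ee_pos: [0.5019, -0.3149, 0.0568]
orientation: [0.055, 0.998, -0.001, 0.0]
ft_force: [-6.0, 2.7, 31.5]
width: -0.001
grip_force: 16.1
```

Emit:
play_rows([
  {"hand":0,"dx":0,"dy":0,"dz":0.001,"rx":0,"ry":0,"rz":0},
  {"hand":0,"dx":0,"dy":0,"dz":0,"rx":0,"ry":0,"rz":0},
  {"hand":0,"dx":0,"dy":0,"dz":0,"rx":0,"ry":0,"rz":0},
  {"hand":0,"dx":0,"dy":0,"dz":0,"rx":0,"ry":0,"rz":0},
  {"hand":0,"dx":0,"dy":0,"dz":0,"rx":0,"ry":0,"rz":0},
  {"hand":0,"dx":0,"dy":0,"dz":0,"rx":0,"ry":0,"rz":0},
  {"hand":0,"dx":0,"dy":0,"dz":0,"rx":0,"ry":0,"rz":0},
  {"hand":0,"dx":0,"dy":0,"dz":0,"rx":0,"ry":0,"rz":0},
])

```text
clock: 12.55
ee_pos: [0.5019, -0.315, 0.0568]
orientation: [0.055, 0.998, -0.001, 0.001]
ft_force: [-6.4, 1.7, 30.3]
width: 0.003
grip_force: 15.3
```

The plunger is at its stop: z is 0.057 and the force is 30 N against the spring's 8.4 N. It has been held for about 0.7 s, so I let it up and clear away.

Emit:
play_rows([
  {"hand":0,"dx":0,"dy":0,"dz":-0.005,"rx":0,"ry":0,"rz":0},
  {"hand":0,"dx":0,"dy":0,"dz":-0.01,"rx":0,"ry":0,"rz":0},
  {"hand":0,"dx":0,"dy":0,"dz":-0.02,"rx":0,"ry":0,"rz":0},
  {"hand":0,"dx":0,"dy":0,"dz":-0.03,"rx":0,"ry":0,"rz":0},
  {"hand":0,"dx":0,"dy":0,"dz":-0.03,"rx":0,"ry":0,"rz":0},
  {"hand":0,"dx":0.02,"dy":0,"dz":-0.03,"rx":0,"ry":0,"rz":0},
  {"hand":0,"dx":0.02,"dy":0,"dz":0,"rx":0,"ry":0,"rz":0},
  {"hand":0,"dx":0,"dy":0,"dz":0,"rx":0,"ry":0,"rz":0},
])

```text
clock: 13.22
ee_pos: [0.4583, -0.3098, 0.1794]
orientation: [0.056, 0.998, -0.0, -0.001]
ft_force: [-1.8, 0.3, -1.2]
width: -0.0
grip_force: 0.0
```

```bash
python3 - <<'E'
from h import *
s=snap('top','t2');P=s['pixels'];cv2.imwrite('pics/t2c.png',cv2.resize(P[160:250,130:360],None,fx=3.4,fy=3.4,interpolation=cv2.INTER_CUBIC)[:,:,::-1])
E
```

```text
(no output)
```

View pics/t2c.png

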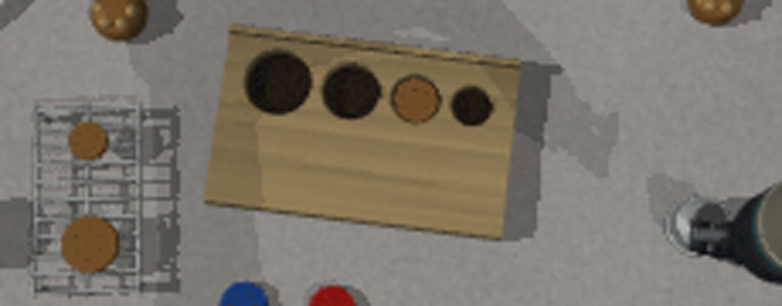

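The biscuit lies in hole 53 at (415,99), and the rack biscuits and bystanders haven't moved. The gripper is clear at (740,230). Handing in.

```bash
python3 -c "
from bench import ticket
print(ticket.job_done())"
```

```text
the job is handed in; nothing more can be done
None
```

The middle biscuit is seated flat in the 53 mm hole, the counter's plunger was pressed to its stop, held about 0.7 s and released, and the job is handed in at about 13 s. I did not see the plunger back up, because the arm hid it in the last picture.

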